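# Load the note cassette under the spring cover

### The arm

A 6-joint arm with a two-finger parallel gripper is mounted at the origin on the work surface. World frame = base frame: x ahead of the robot, y to its left, z up, the work surface at z = 0. Lengths are in m, angles in rad, forces in N, time in s.
With the tool pointing down it reaches from about 0.375 to 0.9 m from the base axis. Payload 3.1 kg.
Tool frame: the origin (TCP) lies between the finger pads; the fingertips stand robot.tip_extent ahead of it and the grasp point (between the pads) lies 3 mm ahead of it (robot.tip_extent is the distance from the TCP to the fingertips, in m); z points along the fingers, x is the direction in which the jaws open and shut, and the axes are right-handed (so a half turn about z gives the same grasp; the last joint's range is limited). The gripper opens to 87 mm and grips with 3 to 60 N. Pads are 19 mm wide; open, the fingers measure 117 mm over their backs; the gripper's body (75 mm by 190 mm) begins 51 mm behind the grasp point.
Start: joints at [-1.355, 0.527, 1.433, -0, 1.181, -0.178], TCP at [0.24, -0.577, 0.245] pointing down, gripper open.
Joint ranges: [-3.08, 3.08], [-0.75, 2.2], [0.22, 2.44], [-1.43, 4.57], [0, 2.65], [-2.85, 2.85]. Speed limits (rad/s): [2.79, 2.79, 3.14, 3.14, 3.14, 3.14].

### API

Orientations are given as a unit quaternion [x, y, z, w].
In Python, from rig import robot, cams gives the robot as it stands.
- The arm moves only by the tool carry_out, never from a script. Its argument "steps" is a list of rows, each a list of 3 entries, a list of its own where there are three numbers: the shift along the world's x, y, z in cm, then the turn about the world's z in degrees, then the closure, from 0 (fully open) to 1 (shut). In form: [[[dx, dy, dz], spin, fingers], ...]. A call has 1 to 10 rows; each row shifts and turns the pose as measured when the row begins; what a row does not reach is not made up. A row lasts 1/10 s, in which the tool goes at most 50 mm and 8.59 degrees, less where a joint would pass 70% of its speed; a pose out of reach is approached as far as the arm can. A call with a gripper value outside its range is refused whole. The fingers move at their own pace and stop on an object; "squeeze" is the grip in N (left out, the last holds). Time passes only in rows, so rows that do not move let the fingers close. It gives the time, the measured TCP pose, the force and the opening at its end, in the units of the state.
- robot.get_obs(): the state, without advancing time (a new reading comes with each control period).
- cams.camera(name): name is "side" or "top" or "wrist"; returns a dict with "pixels" (420x560x3 uint8, red, green, blue), "fx", "fy", "cx", "cy" (pixels), "eye" and "rotation" of the camera in the world. Camera axes: x right, y up, looking along -z (the intrinsics and any distortion apply to the point x, -y, -z); pixel columns grow to the right and rows downward; lengths in m; the calibration is good to about 2 mm. A picture is of the moment at which its call begins. There is no depth.
- robot.hand_in(): hands the job in, once; it reports no verdict.
The state is a dict: "time": time; "q": joint angles; "joint_velocities": joint speeds; "joint_torque": joint torques, N m; "position": TCP position; "tool_rot": TCP orientation; "ft_force": force on the tool from outside, world axes, zero at the start; "moment": the same for the moment, N m; "grip_width": finger opening in m.
Only numpy, scipy, OpenCV 4.12 (cv2) and the standard library are available. Lean on these libraries where they do the work, as an engineer would, in place of code of your own. Each camera call takes 0.05 s, during which the arm holds its last target. There are 200 camera calls.

### The job

Load the note cassette into its dock: press the cover's thumb ledge down with one fingertip and hold the spring cover open, while the other fingertip pushes the cassette by its tongue along the channel and under the cover until it is fully home against the back stop. Let go of the ledge only when the cassette is home, so that the cover snaps fully shut behind the cassette's shoulder. Only push the cassette, never lift it, and leave the mug, the glue bottle and the stamp alone.

Things in the scene. Friction and masses are not known exactly. Their poses are not given: they have to be found in the camera images.
- dock: Grey metal dock fixed on the table: channel 53 mm wide, floor 6 mm thick, rails to 30 mm above the table. Origin: on the table, on the channel's centreline, at the mouth of the covered bay. x runs along the channel in the loading direction: open apron x = -205 to 0 mm, bay 0 to 75 mm, where a back stop 50 mm high stands. y is left, looking along x.
- hinge (a point): Point of the dock on the cover's hinge line, which runs along the dock's x at dock y = -35 mm, 52 mm above the table; this point is at dock x = 0. Three posts 12 mm wide (dock y) and 56 mm high carry it at dock x = -203, -30 and 78 mm.
- cover (a joint): Angle of the aluminium spring cover: 0 shut, 0.75 rad open stop. Its plate (79 x 62 mm) lies over the bay, dock y -35 to 27 mm. A thumb ledge beyond the hinge is one piece with it: pressing the ledge down raises the cover. Below 0.45 rad the lip bars the cassette; 0.6 is a good opening. A spring (at the ledge about 3 N shut, 8 N at 0.6 rad) shuts it as soon as it is let go.
- lip (a point): Middle of the lower edge of the cover's lip, moving with the cover. Shut, the lip (4 mm thick, 38 mm wide) hangs at the bay's mouth, dock x = -7 to -3 mm, down to 36 mm above the table: lower than the cassette's body, higher than its tongue.
- ledge (a point): Middle of the thumb ledge's upper face; moves with the cover. Aluminium strip, dock x = -197 to -52 mm, 40 mm wide, 4 mm thick. When shut this point is at dock x = -124.5, y = -70 mm, 38 mm above the table. Press it anywhere along its length; a fingertip can slide along it. A fingertip 18 mm wide centred at dock y = -70 mm and lowered to 19 mm above the table opens the cover to about 0.6 rad.
- cassette: Black plastic cassette, white label on top, loose, about 0.25 kg, on the dock's floor between the rails. Origin: centre of its underside; x along its 125 mm length, to the loading end. Body 75 long x 50 wide x 40 mm high at x = -12.5 to 62.5; behind it a lower tongue, 36 wide x 24 mm high, back to x = -62.5; the step between is the shoulder. Home: origin at dock x = 12.5 mm.
- tongue_end (a point): Centre of the upright rear end face (36 wide x 24 mm high) of the cassette's tongue, where it is pushed; 12 mm above the cassette's underside, 18 mm above the table. With the cassette home it is at dock x = -50 mm, outside the bay.
- mug: White ceramic mug, 76 mm across, 85 mm high, standing loose on the table; origin at the centre of its underside. Bystander.
- glue: White glue bottle, 48 mm across, 130 mm high, standing loose; origin at the centre of its underside. Bystander.
- stamp: Turned wooden hand stamp, 38 mm across, 78 mm high, standing loose; origin at the centre of its underside. Bystander.
Mind the look-alikes: they are no part of the job. Of the things like the cassette, leave any that is orange; of the rest the larger one is meant.

How it is judged:
By the outcome, as a careful person would: the job done as asked, in the order asked, and still so for the second after the job is handed in, with the robot touching nothing.
It also fails if it takes over 35 s, if anything falls off the work surface, if the arm or the gripper's body presses on something with over 40 N, if the wrist force passes 120 N, or if a joint passes its speed limit or range.

## Working session

There is one attempt and no reset: what is moved stays moved. The work goes in short steps, Python scripts to look and compute and a tool call to move; the robot and the scene stay as the last step left them, time stands still between calls to the robot, and variables do not carry over. Pictures are saved under pics/ and viewed, about 8 in all and at most 12, crops included, and the job is handed in when it is done.

Besides the shell and the picture viewer there is one more tool, called after "Request:" in YAML: its name, and indented under it one key for each argument. carry_out: Moves the arm, as the interface text tells. Its arguments: {"type":"object","properties":{"steps":{"type":"array"},"squeeze":{"type":"number"}},"required":["steps"]}

```bash
ls; mkdir -p pics
python3 - <<'E'
from rig import robot, cams
import cv2,pickle
o=robot.get_obs(); print(o['time'],o['position'],o['tool_rot'],o['grip_width'],robot.tip_extent)
for n in('top','side'):
    c=cams.camera(n); pickle.dump(c,open(f'pics/{n}0.pkl','wb')); cv2.imwrite(f'pics/{n}0.png',c['pixels'][:,:,::-1])
    print(n,{k:v for k,v in c.items() if k!='pixels'})
E
```

```text
pics
0.0 [ 0.23967753 -0.57648632  0.24358975] [ 8.31765156e-01 -5.55126652e-01 -7.66925222e-04 -7.32553283e-04] 0.08721983232080881 0.022
top {'fx': 450.94215368530695, 'fy': 450.94215368530695, 'cx': 281.3591653157959, 'cy': 205.45547122107786, 'eye': array([0.30561869, 0.03962189, 1.17595093]), 'rotation': array([-0.07175598,  0.06538695,  0.71319479, -0.69421093])}
side {'fx': 448.20183286455676, 'fy': 448.20183286455676, 'cx': 276.05005415635173, 'cy': 215.83606737818357, 'eye': array([0.04037747, 0.57841519, 0.65063096]), 'rotation': array([-0.16493107,  0.40721597,  0.83517791, -0.33083342])}
```

View pics/top0.png

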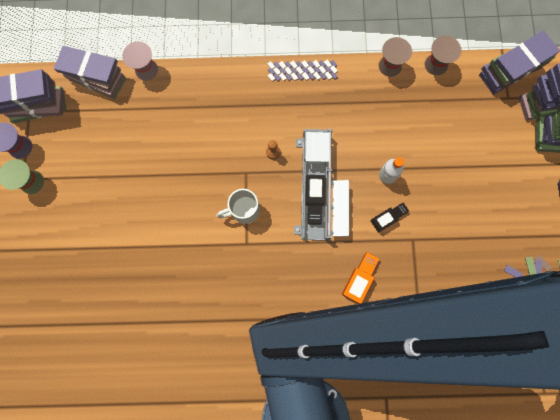

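View pics/side0.png

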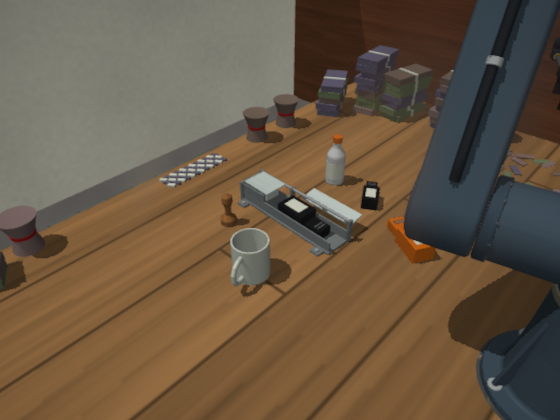

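Candidates for the cassette: the black one in the dock (top px 316,190), a small black one loose on the table (389,218), and an orange one (362,278). The non-orange larger one is in the dock. The loading direction points up in the image, and the ledge is on the right. Next is a close crop.

```bash
cat > h.py <<'E'
import numpy as np,cv2,pickle
from scipy.spatial.transform import Rotation as R
def ray(c,uv):
    d=np.array([(uv[0]-c['cx'])/c['fx'],-(uv[1]-c['cy'])/c['fy'],-1.]); return R.from_quat(c['rotation']).apply(d)
def on(c,uv,z):
    d=ray(c,uv); e=np.array(c['eye']); return e+d*(z-e[2])/d[2]
def proj(c,p):
    q=R.from_quat(c['rotation']).inv().apply(np.array(p)-c['eye']); return np.stack([c['cx']-c['fx']*q[...,0]/q[...,2],c['cy']+c['fy']*q[...,1]/q[...,2]],-1)
E
python3 - <<'E'
import cv2,pickle
from h import *
c=pickle.load(open('pics/top0.pkl','rb'));a=c['pixels'][120:250,285:425,::-1]
a=cv2.resize(a,None,fx=4.6,fy=4.6,interpolation=cv2.INTER_CUBIC);
for i in range(0,140,10):
    cv2.putText(a,str(285+i),(int((i+.5)*4.6),8),0,.3,(0,255,255)); cv2.line(a,(int((i+.5)*4.6),10),(int((i+.5)*4.6),14),(0,255,255))
for i in range(0,130,10):
    cv2.putText(a,str(120+i),(0,int((i+.5)*4.6)+3),0,.3,(0,255,255))
cv2.imwrite('pics/c1.png',a)
c=pickle.load(open('pics/side0.pkl','rb'));a=c['pixels'][165:255,225:385,::-1]
a=cv2.resize(a,None,fx=5,fy=5,interpolation=cv2.INTER_CUBIC);
for i in range(0,160,10):
    cv2.putText(a,str(225+i),(int((i+.5)*5),8),0,.3,(0,255,255)); cv2.line(a,(int((i+.5)*5),10),(int((i+.5)*5),14),(0,255,255))
for i in range(0,90,10):
    cv2.putText(a,str(165+i),(0,int((i+.5)*5)+3),0,.3,(0,255,255))
cv2.imwrite('pics/c2.png',a)
E
```

```text
(no output)
```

View pics/c1.png

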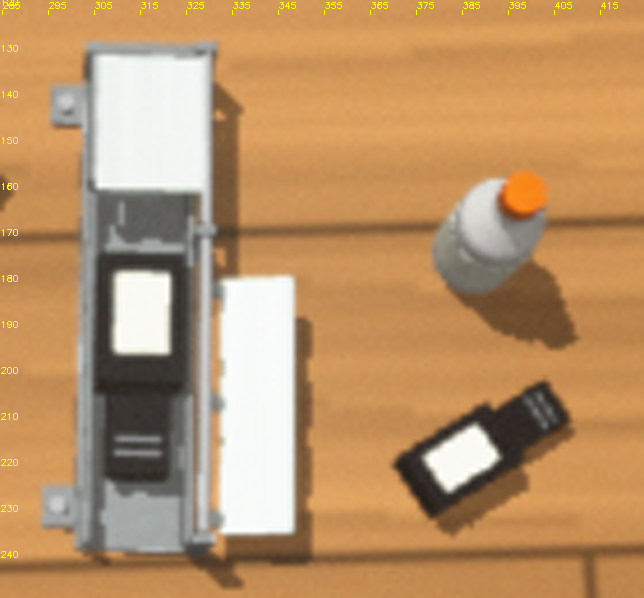

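View pics/c2.png

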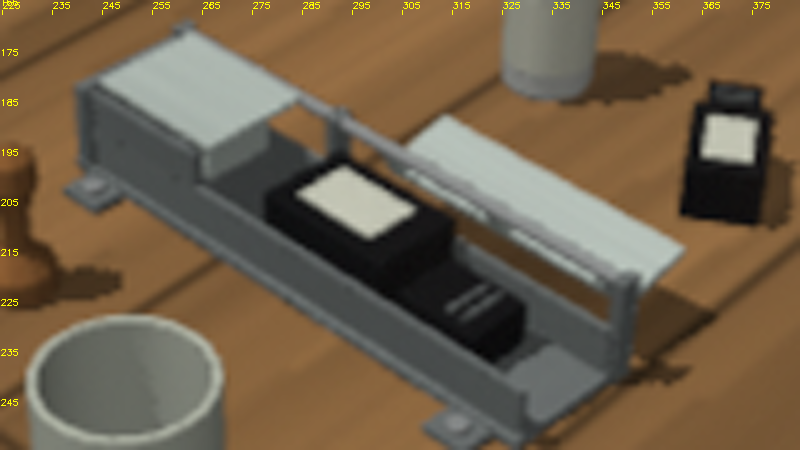

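Top crop: the dock cassette (body about px 316,190; tongue end about 314,224) is larger than the loose black one (389,218), so it is the target. The white ledge spans rows 180–236 on the right and the cover rows 131–161. The glue bottle stands at about (388,178) to the right. The side view agrees: cover shut, cassette on the apron.

```bash
cat >> h.py <<'E'
def quad(c,box,lo):
    x0,y0,x1,y1=box; a=cv2.resize(c['pixels'][y0:y1,x0:x1],None,fx=8,fy=8,interpolation=cv2.INTER_LINEAR)
    m=(a.min(2)>lo).astype('uint8'); cs,_=cv2.findContours(m,0,2); k=max(cs,key=cv2.contourArea)
    b=cv2.boxPoints(cv2.minAreaRect(k)); return (b+.5)/8-.5+[x0,y0]
E
python3 - <<'E'
from h import *
c=pickle.load(open('pics/top0.pkl','rb'))
np.set_printoptions(precision=4,suppress=True)
def show(n,b,z):
    P=np.array([on(c,p,z) for p in b])[:,:2]; ctr=P.mean(0); e=[P[1]-P[0],P[2]-P[1]]
    l=max(e,key=np.linalg.norm); 
    if l[0]<0:l=-l
    print(n,'ctr',ctr,'sizes',[np.linalg.norm(x) for x in e],'yaw long',np.degrees(np.arctan2(l[1],l[0]))); return ctr,l
L,l=show('ledge',quad(c,(328,170,360,245),185),.038)
C,_=show('cover',quad(c,(300,122,335,168),190),.054)
B,_=show('label',quad(c,(305,172,326,202),185),.046)
# dock yaw from ledge->cover centres: dock (-124.5,-70)->(~36,-4)
v=C-L; yaw=np.arctan2(v[1],v[0])-np.arctan2(66,160.5); yl=np.arctan2(l[1],l[0]); print('yaws',np.degrees([yaw,yl]),'dist',np.linalg.norm(v),np.hypot(66,160.5))
for y in(yaw,yl):
    M=np.array([[np.cos(y),-np.sin(y)],[np.sin(y),np.cos(y)]]); O=((L-M@[-.1245,-.07])+(C-M@[.036,-.004]))/2
    print('O',O,'ledge',M.T@(L-O),'cover',M.T@(C-O),'label',M.T@(B-O))
    f=lambda u,v,z:M.T@(on(c,(285+u/4.6-.5,120+v/4.6-.5),z)[:2]-O)
    print('tongue',f(137,480,.03),'body front',f(145,254,.046),'glue base~',f(470,265,.02),'glue cap',f(522,194,.125),'mouth floor',f(140,548,.006), 'rails end',f(150,45,.05))
for n,p in (('glue',(388,177)),):print(n,on(c,p,.0))
from rig import robot
o=robot.get_obs(); print(o['time'],R.from_quat(o['tool_rot']).as_matrix())
E
```

```text
ledge ctr [ 0.5207 -0.1041] sizes [np.float64(0.1458379763133679), np.float64(0.041260816236092554)] yaw long -2.8939736192386136
cover ctr [ 0.6727 -0.0507] sizes [np.float64(0.0974941606716142), np.float64(0.06448796929805788)] yaw long -2.6656992435165865
label ctr [ 0.5728 -0.0419] sizes [np.float64(0.045845081517208126), np.float64(0.03007006971022691)] yaw long -3.133727113078387
yaws [-2.979 -2.894] dist 0.16103391649645837 173.54034113139227
O [ 0.6428 -0.0427] ledge [-0.1187 -0.0676] cover [ 0.0302 -0.0064] label [-0.07   -0.0028]
tongue [-0.1622 -0.0019] body front [-0.0361 -0.0039] glue base~ [-0.0314 -0.1917] glue cap [-0.0204 -0.1964] mouth floor [-0.1974 -0.0055] rails end [ 0.0863 -0.0051]
O [ 0.6428 -0.0427] ledge [-0.1188 -0.0675] cover [ 0.0303 -0.0065] label [-0.0699 -0.0028]
tongue [-0.1622 -0.0017] body front [-0.0361 -0.0039] glue base~ [-0.0316 -0.1918] glue cap [-0.0206 -0.1964] mouth floor [-0.1973 -0.0052] rails end [ 0.0863 -0.0053]
glue [ 0.6069 -0.2409  0.    ]
0.1 [[ 0.3836 -0.9235 -0.0004]
 [-0.9235 -0.3836  0.0019]
 [-0.0019 -0.0003 -1.    ]]
```

Run:
```python
from h import *
np.set_printoptions(precision=4,suppress=True)
t=pickle.load(open('pics/top0.pkl','rb'));s=pickle.load(open('pics/side0.pkl','rb'))
T=lambda u,v:(285+u/4.6-.5,120+v/4.6-.5); S=lambda u,v:(225+u/5-.5,165+v/5-.5)
def tri(a,b):
    d=[ray(t,a),ray(s,b)];e=[np.array(t['eye']),np.array(s['eye'])];d=[x/np.linalg.norm(x) for x in d]
    k=np.linalg.lstsq(np.stack([d[0],-d[1]],1),e[1]-e[0],rcond=None)[0]; p,q=e[0]+k[0]*d[0],e[1]+k[1]*d[1]; return (p+q)/2,np.linalg.norm(p-q)
y=np.radians(-2.95);M=np.array([[np.cos(y),-np.sin(y)],[np.sin(y),np.cos(y)]])
O=np.array([.5207,-.1041])-M@[-.1245,-.07]; print('O',O)
pts={'ledge far outer(-52,-90,38?)':((295,278),(447,115)),'ledge near outer(-197,-90)':((295,534),(684,247)),'ledge near inner (-197,-50)':((219,531),(640,290)),
'cover left mouth(-3,27,54)':((93,189),(200,150)),'cover right mouth(-3,-35)':((203,192),(299,97)),'post near top(-203,-35,56)':((202,538),(627,275)),'post mid top(-30,-35,56)':((205,230),(340,113)),
'left rail near end(-205,30,30)':((85,547),(520,395)),'label c':((142,312),(357,201)),'tongue top R':((166,480),(523,307)),'tongue top L':((106,474),(483,341)),'body rearR':((187,388),(455,222)),'body frontR':((187,255),(338,155))}
for n,(a,b) in pts.items():
    p,g=tri(T(*a),S(*b)); print(n,'dock mm',1e3*(M.T@(p[:2]-O)),'z',1e3*p[2],'gap',1e3*g)
```

```text
O [ 0.6486 -0.0406]
ledge far outer(-52,-90,38?) dock mm [-53.7659 -91.3547] z 42.86948099993604 gap 1.7212111476898202
ledge near outer(-197,-90) dock mm [-197.8713  -90.4679] z 42.81791848183825 gap 0.13491814676076885
ledge near inner (-197,-50) dock mm [-200.3588  -50.6936] z 42.954466171798764 gap 7.401506430991354
cover left mouth(-3,27,54) dock mm [-6.6931 24.163 ] z 54.81851381877523 gap 1.2150622677641731
cover right mouth(-3,-35) dock mm [ -7.9349 -37.7925] z 56.022613247641516 gap 0.00012751387159644204
post near top(-203,-35,56) dock mm [-204.3075  -38.5647] z 59.469973225512064 gap 2.1493400878395725
post mid top(-30,-35,56) dock mm [-31.6055 -39.6529] z 57.85911002082472 gap 2.7115494645304072
left rail near end(-205,30,30) dock mm [-205.1764   24.8523] z 30.46810510729081 gap 2.5633076622059714
label c dock mm [-76.7511  -5.5328] z 47.913978510459806 gap 2.180074955689947
tongue top R dock mm [-167.0151  -20.0387] z 30.18504661467658 gap 1.322670245929756
tongue top L dock mm [-167.3458   11.5721] z 30.380460116492035 gap 5.546534297993916
body rearR dock mm [-117.081   -30.0618] z 44.440539054129424 gap 1.7916495892471613
body frontR dock mm [-41.3208 -30.3265] z 42.96578803751394 gap 0.5738431226759092
```

Both views agree: heights fit to within about 5 mm and sizes to 1–2 mm. Dock origin is about (0.647, -0.0435), yaw -2.95°, and the tongue end is near dock x = -166. Plan: jaws across the dock with the fingers about 70 mm apart, one on the ledge and one behind the tongue. Moving over at height.

Request:
carry_out:
  steps:
    - [[1.9, 4.4, 0], -5, 0.37]
    - [[1.9, 4.4, 0], -5, 0.37]
    - [[1.9, 4.4, 0], -5, 0.37]
    - [[1.9, 4.4, 0], -5, 0.37]
    - [[1.9, 4.4, 0], -5, 0.37]
    - [[1.9, 4.4, 0], 0, 0.37]
    - [[1.9, 4.4, 0], 0, 0.37]
    - [[1.9, 4.4, 0], 0, 0.37]
    - [[1.9, 4.4, 0], 0, 0.37]
    - [[1.9, 4.4, 0], 0, 0.37]

```text
time: 1.1
position: [0.4296, -0.126, 0.2402]
tool_rot: [-0.68, 0.733, 0.001, -0.0]
ft_force: [-0.0, -0.4, -0.1]
grip_width: 0.0548
```

```bash
cat > st.py <<'E'
from h import *
from rig import robot
np.set_printoptions(precision=4,suppress=True)
o=robot.get_obs(); m=R.from_quat(o['tool_rot']).as_matrix(); y=np.radians(-2.95); c,s=np.cos(y),np.sin(y)
M=np.array([[c,-s],[s,c]]); d=M.T@(o['position'][:2]-[.647,-.0435])
print('t',o['time'],'pos',o['position'],'dock mm',d*1e3,'tip z',1e3*(o['position'][2]-robot.tip_extent),'toolx',np.degrees(np.arctan2(m[1,0],m[0,0])),'zax',m[:,2],'w',o['grip_width'],'F dock',M.T@o['ft_force'][:2],o['ft_force'][2])
def to(x,y):print('to',x,y,'need cm',100*(M@(np.array([x,y])/1e3)+[.647,-.0435]-o['position'][:2]))
E
python3 -c "
from st import *
to(-183,-35)"
```

```text
t 1.1 pos [ 0.4296 -0.126   0.2402] dock mm [-212.825   -93.5634] tip z 218.24153980364804 toolx -94.33920822195738 zax [-0.002   0.0014 -1.    ] w 0.0548295851927246 F dock [-0.0245 -0.3555] -0.10072003246713417
to -183 -35 need cm [3.2799 5.6951]
```

Request:
carry_out:
  steps:
    - [[1.6, 2.9, 0], 1.4, 0.37]
    - [[1.6, 2.8, 0], 0, 0.37]
    - [[0, 0, -4], 0, 0.37]
    - [[0, 0, -4], 0, 0.37]
    - [[0, 0, -4], 0, 0.37]
    - [[0, 0, -2], 0, 0.37]
    - [[0, 0, 0], 0, 0.37]

```text
time: 1.8
position: [0.4654, -0.0586, 0.097]
tool_rot: [-0.694, 0.72, -0.001, 0.002]
ft_force: [1.3, 0.8, 0.1]
grip_width: 0.0548
```

```bash
python3 -c "
from st import *
to(-183,-35)
from rig import cams
c=cams.camera('wrist');cv2.imwrite('pics/w1.png',c['pixels'][:,:,::-1]);pickle.dump(c,open('pics/w1.pkl','wb'))
c=cams.camera('side');a=c['pixels'][140:275,220:400,::-1];cv2.imwrite('pics/s1.png',cv2.resize(a,None,fx=4.4,fy=4.4,interpolation=2))"
```

```text
t 1.8 pos [ 0.4654 -0.0586  0.097 ] dock mm [-180.607   -24.4332] tip z 74.95165251409297 toolx -92.10889007106682 zax [ 0.0046  0.0005 -1.    ] w 0.05483142557719543 F dock [1.2409 0.8657] 0.07860354924858427
to -183 -35 need cm [-0.2934 -1.043 ]
```

View pics/w1.png

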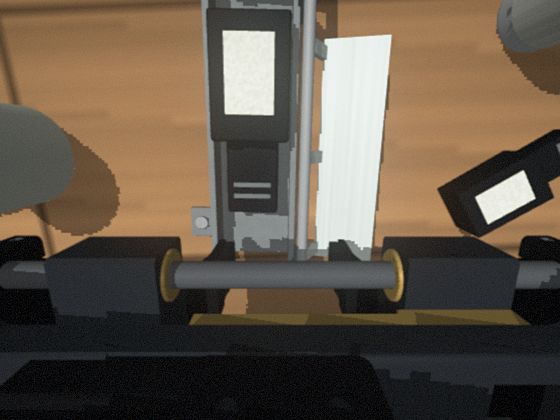

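View pics/s1.png

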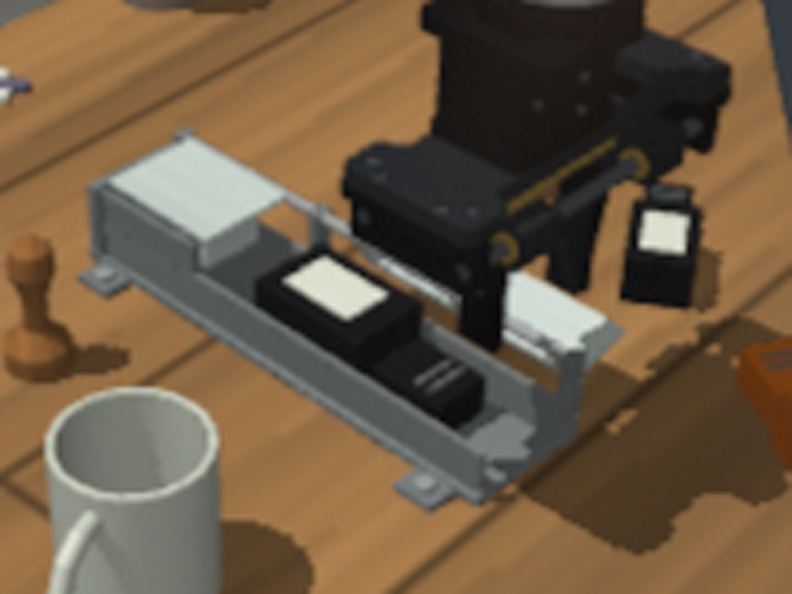

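Wrist view: cassette label at (248,72), tongue end at row ~212 with columns 228–277, ledge columns 316–390. The fingers hang at columns ~218 and ~348. The tool sits about 10 mm too far to dock +y, as the state says. Checking the dock frame with the wrist picture.

```bash
python3 -c "
from st import *
c=pickle.load(open('pics/w1.pkl','rb'))
def f(n,p,z):print(n,1e3*(M.T@(on(c,p,z)[:2]-[.647,-.0435])))
f('tongueL top',(228,212),.03);f('tongueR top',(277,213),.03);f('bodyrearL',(211,138),.046);f('bodyrearR',(287,141),.046)
f('ledge far in',(325,39),.038);f('ledge far out',(391,36),.038);f('ledge near in',(316,248),.038);f('ledge near out',(373,258),.038)
to(-183,-35)
print(c['eye'])
"
```

```text
t 1.9 pos [ 0.4668 -0.0592  0.0991] dock mm [-179.1587  -24.9966] tip z 77.12068092941638 toolx -92.1209477892363 zax [ 0.0089 -0.0011 -1.    ] w 0.05465317951753056 F dock [0.4127 1.0854] -0.21903089557237437
tongueL top [-164.825    13.2261]
tongueR top [-165.0275  -22.5211]
bodyrearL [-112.8607   19.6488]
bodyrearR [-113.9793  -28.5351]
ledge far in [-53.1296 -50.715 ]
ledge far out [-50.8979 -90.8779]
ledge near in [-188.6938  -51.1233]
ledge near out [-195.7822  -93.0241]
to -183 -35 need cm [-0.4351 -0.9792]
[ 0.5315 -0.0628  0.2379]
```

Request:
carry_out:
  steps:
    - [[-0.4, -1.2, 0], -0.8, 0.37]
    - [[0, 0, 0], 0, 0.37]
    - [[0, 0, 0], 0, 0.37]

```text
time: 2.2
position: [0.4648, -0.0736, 0.1025]
tool_rot: [-0.688, 0.725, -0.007, 0.004]
ft_force: [0.2, 0.2, -0.2]
grip_width: 0.0546
```

```bash
python3 -c "
from st import *
to(-183,-37)"
```

```text
t 2.2 pos [ 0.4648 -0.0736  0.1025] dock mm [-180.4358  -39.3937] tip z 80.47526492478532 toolx -93.00933277492435 zax [ 0.0159 -0.0043 -0.9999] w 0.05458205993133997 F dock [0.1747 0.2125] -0.15438683308716664
to -183 -37 need cm [-0.2438  0.2522]
```

Request:
carry_out:
  steps:
    - [[-0.2, 0.2, -3.5], 0, 0.37]
    - [[0, 0, -1.2], 0, 0.37]

```text
time: 2.4
position: [0.4657, -0.0733, 0.0583]
tool_rot: [-0.688, 0.726, -0.012, 0.007]
ft_force: [-1.1, 4.2, 4.6]
grip_width: 0.0548
```

```bash
python3 -c "
from st import *
to(-183,-37)"
```

```text
t 2.4 pos [ 0.4657 -0.0733  0.0583] dock mm [-179.4833  -39.0741] tip z 36.27965551463721 toolx -93.10855981438378 zax [ 0.0256 -0.0081 -0.9996] w 0.054849895906772576 F dock [-1.3503  4.146 ] 4.6254859503327035
to -183 -37 need cm [-0.3405  0.2252]
```

Request:
carry_out:
  steps:
    - [[-0.3, 0.2, -0.9], 0, 0.37]
    - [[0, 0, -0.9], 0, 0.37]
    - [[0, 0, 0], 0, 0.37]

```text
time: 2.7
position: [0.4654, -0.0716, 0.0422]
tool_rot: [-0.687, 0.726, -0.015, 0.009]
ft_force: [-1.0, -1.9, 2.1]
grip_width: 0.0548
```

```bash
python3 -c "
from st import *
to(-183,-37)
from rig import cams
c=cams.camera('side');a=c['pixels'][140:275,220:400,::-1];cv2.imwrite('pics/s2.png',cv2.resize(a,None,fx=4.4,fy=4.4,interpolation=2))"
```

```text
t 2.7 pos [ 0.4654 -0.0716  0.0422] dock mm [-179.9349  -37.4463] tip z 20.214574140474195 toolx -93.17267149896904 zax [ 0.0335 -0.0103 -0.9994] w 0.05476414892921026 F dock [-0.8976 -1.9873] 2.1413058951173545
to -183 -37 need cm [-0.3038  0.0603]
```

View pics/s2.png

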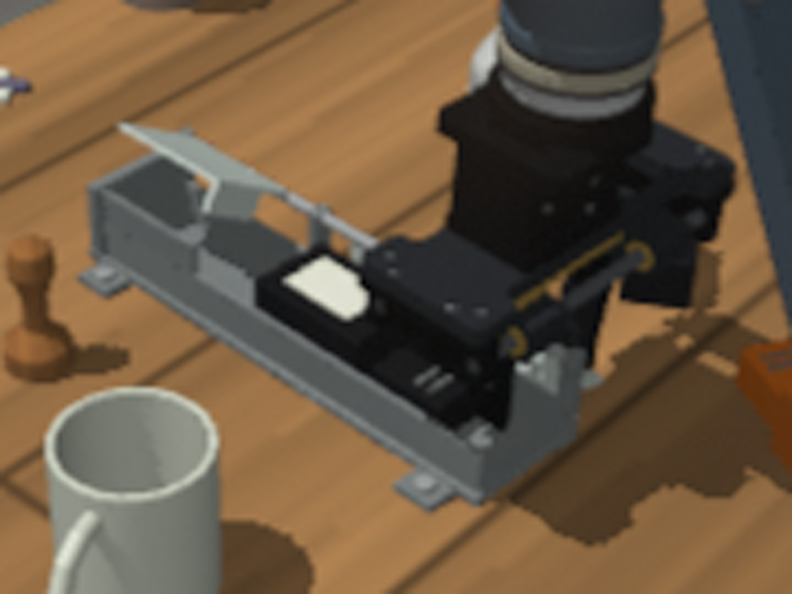

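The cover is lifted well clear and finger B is in the channel behind the tongue. Pushing now in moderate steps.

Request:
carry_out:
  steps:
    - [[0.8, -0.05, -0.1], 0, 0.37]
    - [[1.3, -0.05, -0.1], 0, 0.37]
    - [[1.3, -0.05, 0], 0, 0.37]
    - [[1.3, -0.05, 0], 0, 0.37]

```text
time: 3.15
position: [0.5051, -0.072, 0.0421]
tool_rot: [-0.688, 0.726, -0.007, 0.004]
ft_force: [-3.2, -1.4, 2.3]
grip_width: 0.0546
```

```bash
python3 -c "
from st import *
to(-60,-37)"
```

```text
t 3.15 pos [ 0.5051 -0.072   0.0421] dock mm [-140.277   -35.7235] tip z 20.062670653329207 toolx -93.11216192434595 zax [ 0.0151 -0.0055 -0.9999] w 0.054643180342465 F dock [-3.1406 -1.5457] 2.3451057575040672
to -60 -37 need cm [ 8.0105 -0.5406]
```

Request:
carry_out:
  steps:
    - [[1.3, -0.1, -0.1], 0, 0.37]
    - [[1.3, -0.1, -0.1], 0, 0.37]
    - [[1.3, -0.1, 0], 0, 0.37]
    - [[1.3, -0.1, 0], 0, 0.37]

```text
time: 3.55
position: [0.5515, -0.0748, 0.0415]
tool_rot: [-0.689, 0.725, 0.001, -0.002]
ft_force: [-4.6, -1.1, 2.9]
grip_width: 0.0548
```

```bash
python3 -c "
from st import *
to(-60,-37)
from rig import cams
c=cams.camera('side');a=c['pixels'][140:275,220:400,::-1];cv2.imwrite('pics/s3.png',cv2.resize(a,None,fx=4.4,fy=4.4,interpolation=2))"
```

```text
t 3.55 pos [ 0.5515 -0.0748  0.0415] dock mm [-93.7452 -36.1491] tip z 19.510531483300042 toolx -92.97579668181335 zax [-0.0037 -0.0021 -1.    ] w 0.05479854724855869 F dock [-4.5265 -1.3076] 2.9153822559395666
to -60 -37 need cm [ 3.3657 -0.2586]
```

View pics/s3.png

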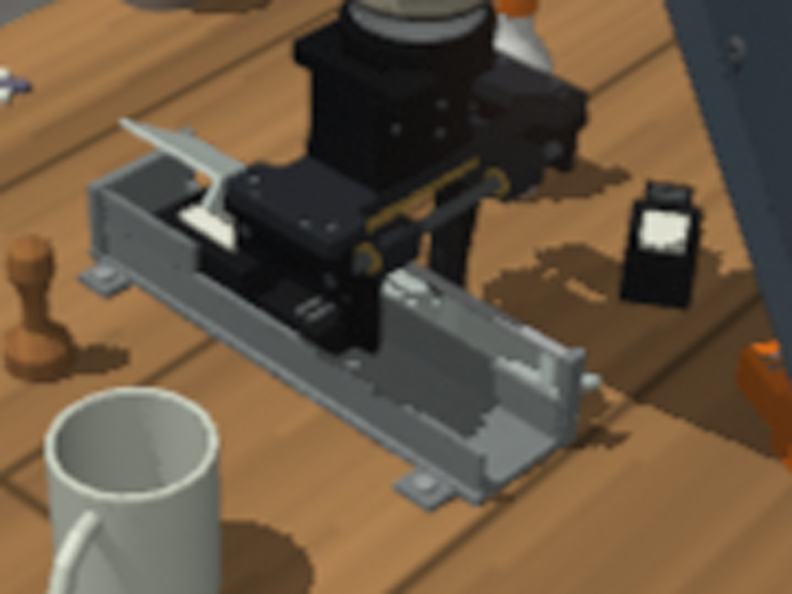

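Request:
carry_out:
  steps:
    - [[1.2, -0.1, 0], 0, 0.37]
    - [[1.0, -0.1, 0], 0, 0.37]
    - [[0.8, -0.05, 0], 0, 0.37]

```text
time: 3.9
position: [0.5814, -0.0776, 0.0425]
tool_rot: [-0.689, 0.725, 0.002, -0.004]
ft_force: [-4.0, -0.8, 3.4]
grip_width: 0.0547
```

```bash
python3 -c "
from st import *
to(-60,-37)"
```

```text
t 3.9 pos [ 0.5814 -0.0776  0.0425] dock mm [-63.7372 -37.4793] tip z 20.48691115030582 toolx -92.92631766802972 zax [-0.0082 -0.0022 -1.    ] w 0.054745645416612136 F dock [-3.9626 -1.0388] 3.4054303875786105
to -60 -37 need cm [0.3757 0.0286]
```

Creep to the stop, watching the force.

Request:
carry_out:
  steps:
    - [[0.3, 0, -0.1], 0, 0.37]
    - [[0.3, 0, -0.05], 0, 0.37]

```text
time: 4.1
position: [0.5851, -0.0773, 0.0414]
tool_rot: [-0.689, 0.724, 0.005, -0.006]
ft_force: [-10.2, -2.2, 9.5]
grip_width: 0.0549
```

```bash
python3 -c "
from st import *
to(-60,-37)"
```

```text
t 4.1 pos [ 0.5851 -0.0773  0.0414] dock mm [-60.0883 -36.8947] tip z 19.434405824973062 toolx -92.8361823202507 zax [-0.0155 -0.0012 -0.9999] w 0.054883948721118965 F dock [-10.0721  -2.6907] 9.479595191026235
to -60 -37 need cm [ 0.0083 -0.011 ]
```

Request:
carry_out:
  steps:
    - [[0.3, 0, 0], 0, 0.37]
    - [[0.3, 0, 0], 0, 0.37]

```text
time: 4.3
position: [0.5854, -0.0772, 0.0414]
tool_rot: [-0.69, 0.723, 0.01, -0.011]
ft_force: [-8.5, -3.0, 7.2]
grip_width: 0.0548
```

```bash
python3 -c "
from st import *
from rig import cams
for n in('top','side'):
    c=cams.camera(n);pickle.dump(c,open('pics/%s4.pkl'%n,'wb'))
t=pickle.load(open('pics/top4.pkl','rb'))['pixels'][115:245,285:375,::-1];s=c['pixels'][150:250,230:350,::-1]
a=cv2.resize(t,(390,563),interpolation=2);b=cv2.resize(s,(400,333),interpolation=2);o=np.zeros((563,790,3),'uint8');o[:,:390]=a;o[:333,390:]=b;cv2.imwrite('pics/m4.png',o)"
```

```text
t 4.3 pos [ 0.5854 -0.0772  0.0414] dock mm [-59.8135 -36.7787] tip z 19.44214139456383 toolx -92.64759125908093 zax [-0.0291 -0.0006 -0.9996] w 0.05481465926114688 F dock [-8.3205 -3.4155] 7.208051105552757
```

View pics/m4.png

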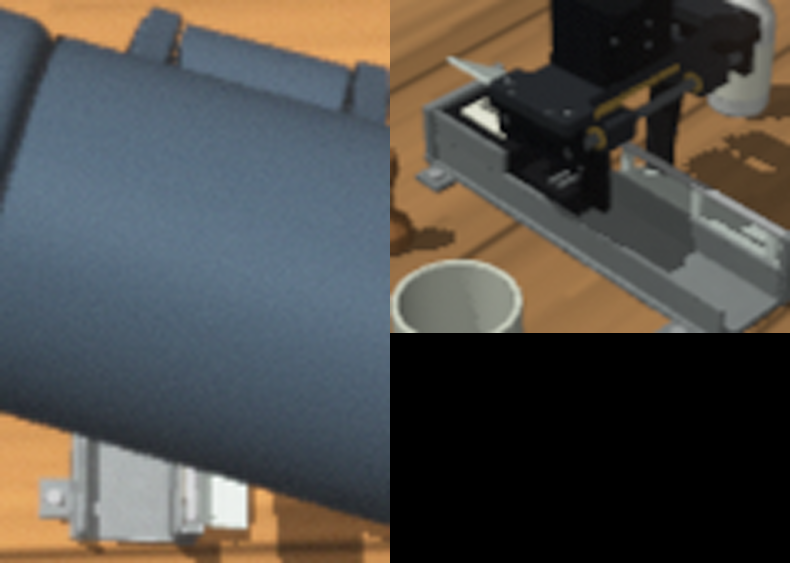

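The arm stopped with about 8 N while 6 mm more was commanded, which suggests the back stop. I'll confirm with the wrist view that it is the cassette at the stop and nothing else.

```bash
python3 -c "
from st import *
from rig import cams
c=cams.camera('wrist');pickle.dump(c,open('pics/w5.pkl','wb'));cv2.imwrite('pics/w5.png',c['pixels'][:,:,::-1])
O=np.array([.647,-.0435])
for n,x,yy,z in (('lipL',-7,15,79),('shoulderL home',0,20,46),('shoulderR home',0,-28,46),('tongue stripe',-40,-4,30),('midpost',-30,-38,56),('tongueendL',-50,14,30),('tongueendR',-50,-22,30)):
    print(n,proj(c,np.r_[M@(np.array([x,yy])/1e3)+O,z/1e3]))
s=pickle.load(open('pics/side4.pkl','rb'));print('side tongue end top L',proj(s,np.r_[M@[-.050,.014]+O,.03]))"
```

```text
t 4.4 pos [ 0.5854 -0.0771  0.0414] dock mm [-59.8136 -36.767 ] tip z 19.424708716789635 toolx -92.64409222525838 zax [-0.0291 -0.0005 -0.9996] w 0.05468625450060102 F dock [-7.85   -3.0671] 7.4586821245365265
lipL [129.1214 184.303 ]
shoulderL home [152.3947 155.9808]
shoulderR home [259.1533 156.5851]
tongue stripe [217.9189 229.1074]
midpost [281.0145 227.0039]
tongueendL [186.0882 246.2134]
tongueendR [251.6815 246.5267]
side tongue end top L [282.3712 209.1577]
```

View pics/w5.png

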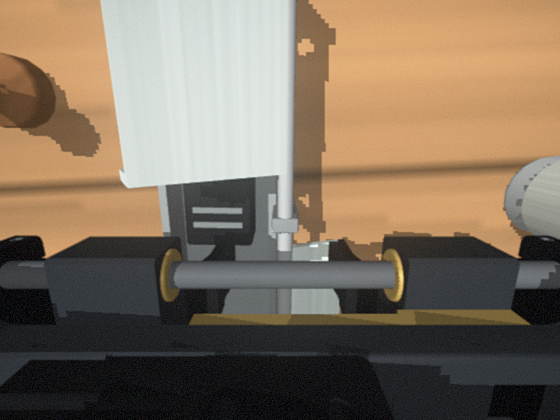

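The tongue's rear edge is at row ~243, columns 188–252, against a predicted row of 246 for home. The lip is held well clear at (125,180). One firmer push, then back off a little with the ledge still held.

Request:
carry_out:
  steps:
    - [[0.7, -0.05, -0.05], 0, 0.37]
    - [[0.7, -0.05, -0.05], 0, 0.37]

```text
time: 4.65
position: [0.5863, -0.0765, 0.0407]
tool_rot: [-0.692, 0.721, 0.022, -0.02]
ft_force: [-13.7, -2.2, 15.3]
grip_width: 0.0546
```

```bash
python3 -c "
from st import *"
```

```text
t 4.65 pos [ 0.5863 -0.0765  0.0407] dock mm [-58.9452 -36.0883] tip z 18.65480635023029 toolx -92.3206379274622 zax [-0.0597  0.0036 -0.9982] w 0.054611623513842515 F dock [-13.5572  -2.9129] 15.329375550876433
```

Request:
carry_out:
  steps:
    - [[-0.5, 0, 0], 0, 0.37]
    - [[-0.3, 0, 0], 0, 0.37]

```text
time: 4.85
position: [0.5826, -0.078, 0.0423]
tool_rot: [-0.693, 0.721, 0.017, -0.018]
ft_force: [0.2, -1.3, 3.3]
grip_width: 0.055
```

```bash
python3 -c "
from st import *"
```

```text
t 4.85 pos [ 0.5826 -0.078   0.0423] dock mm [-62.54  -37.781] tip z 20.268773189415437 toolx -92.28700665928248 zax [-0.0489  0.     -0.9988] w 0.054967592392639444 F dock [ 0.2687 -1.2489] 3.2578994412109195
```

Request:
carry_out:
  steps:
    - [[-0.1, 0, 2.5], 0, 0.37]
    - [[0, 0, 4], 0, 0.37]
    - [[0, 0, 4], 0, 0.37]
    - [[-2, 0, 4], 0, 0.37]
    - [[-3, -2, 3], 0, 0.37]
    - [[-4, -3, 0], 0, 0.37]
    - [[-4, -3, 0], 0, 0.37]
    - [[-2, -4, 0], 0, 0.37]
    - [[0, -4, 0], 0, 0.37]
    - [[0, -4, 0], 0, 0.37]

```text
time: 5.85
position: [0.4351, -0.2772, 0.2234]
tool_rot: [-0.695, 0.719, 0.008, -0.009]
ft_force: [1.1, 0.2, -0.2]
grip_width: 0.0549
```

```bash
python3 -c "
from st import *
from rig import cams
for n in('top','side'):
    c=cams.camera(n);pickle.dump(c,open('pics/%s6.pkl'%n,'wb'))
t=pickle.load(open('pics/top6.pkl','rb'))['pixels'][115:245,285:375,::-1];s=c['pixels'][150:250,230:350,::-1]
a=cv2.resize(t,(390,563),interpolation=2);b=cv2.resize(s,(400,333),interpolation=2);o=np.zeros((563,790,3),'uint8');o[:,:390]=a;o[:333,390:]=b
o[340:,390:]=cv2.resize(c['pixels'][120:310,190:530,::-1],(400,223));cv2.imwrite('pics/m6.png',o)"
```

```text
t 5.85 pos [ 0.4351 -0.2772  0.2234] dock mm [-199.6112 -244.2859] tip z 201.35537017394688 toolx -91.97871694818818 zax [-0.0237 -0.     -0.9997] w 0.05494534458482444 F dock [1.114  0.2849] -0.15738504549253274
```

View pics/m6.png

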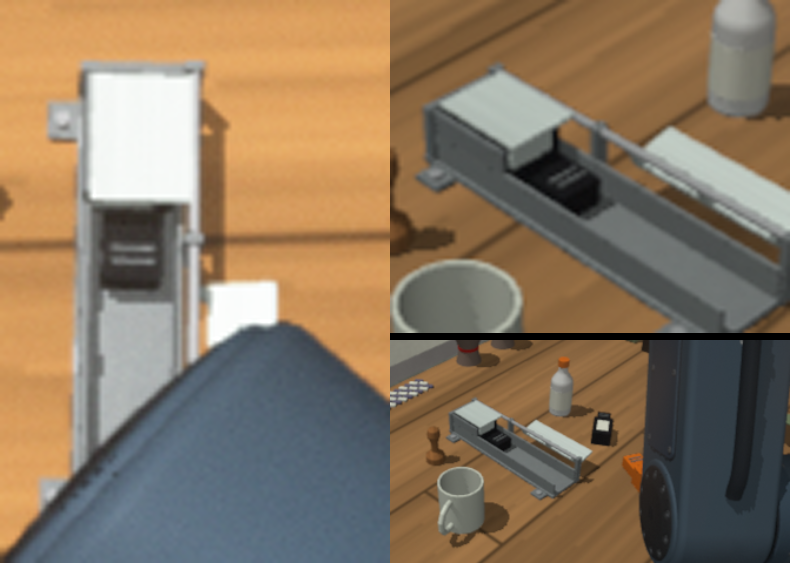

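The cover lies shut over the bay, and only the tongue shows outside (end at top px ≈ 315,180.5). The mug, stamp, glue and look-alikes are where they were. A quick numeric check, then I hand in.

```bash
python3 -c "
from st import *
a,b=[pickle.load(open('pics/%s.pkl'%n,'rb')) for n in('side0','side6')]
t0,t=[pickle.load(open('pics/%s.pkl'%n,'rb')) for n in('top0','top6')]
print('tongue end dock mm',1e3*(M.T@(on(t,(315.2,180.6),.03)[:2]-[.647,-.0435])))
bx=(240,165,290,205);print('side cover 0/6',quad(a,bx,150).round(1).tolist(),quad(b,bx,150).round(1).tolist())
g=lambda c,s:c['pixels'][s].astype(int)
for n,c,d,s in(('mug',a,b,np.s_[225:290,225:275]),('stamp',a,b,np.s_[190:228,216:240]),('glue',a,b,np.s_[133:187,322:348]),('cover top',t0,t,np.s_[128:160,300:332])):print(n,'mean abs diff',abs(g(c,s)-g(d,s)).mean())
robot.hand_in()"
```

```text
t 5.95 pos [ 0.4366 -0.2817  0.2235] dock mm [-197.8224 -248.7173] tip z 201.504687324126 toolx -92.23155133884113 zax [-0.021  -0.0047 -0.9998] w 0.055084336601922454 F dock [ 0.7341 -0.0904] -0.4476815891418049
tongue end dock mm [-51.9955  -2.3432]
side cover 0/6 [[245.1, 181.2], [254.4, 165.6], [283.9, 183.1], [274.7, 198.7]] [[244.8, 181.3], [254.1, 165.4], [284.2, 183.1], [274.8, 199.0]]
mug mean abs diff 5.375179487179487
stamp mean abs diff 4.589546783625731
glue mean abs diff 5.582146248812916
cover top mean abs diff 5.736979166666667
the job is handed in; nothing more can be done
```

The cassette is home against the back stop and the cover has snapped shut behind its shoulder; I handed the job in at about 6 s of the 35 s. One fingertip held the ledge down while the other pushed the tongue about 115 mm along the channel. It then backed off the tongue before letting the ledge go.

What the last checks showed:
- **Back stop:** a final push of about 14 N did not move the fingertips any further. All wrist forces I read were about 20 N or less.
- **Cassette position:** the tongue end measured -52 mm along the dock from the top view, against -50 mm for home. The wrist view put it nearer -48 mm. Both are within the roughly 2 mm calibration.
- **Cover:** its outline in the side view matches the start picture within 0.3 px, so it is fully shut.
- **Bystanders:** the mug, glue and stamp patches differ from the start picture only by what I take to be image noise. The look-alike cassettes also look unmoved.
- **Disagreement:** the dock position worked out from the ledge alone was about 3–4 mm off sideways from the other features, so I used a value in between.

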